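# Load a well plate against a hidden stop and clamp it

## Task

Slide the white well plate along its channel into the grey reader hood until you feel it come up against the sprung stop hidden inside, and press it gently home so that it rests against that stop: how deep the stop sits is different each time and hard to see. Then turn the red-knobbed clamp a quarter turn, fully to its closed stop, so that its pad holds the plate down there. Do not ram the plate into the stop, and leave the bottle, the timer, the filter cube and the petri dish where they are.

Things in the scene. Friction and masses are not known exactly. Their poses are not given: they have to be found in the camera images.
- dock: Fixed loading dock on the bench: an aluminium plate 120 x 290 mm, 6 mm thick, with two low black guide rails along its y axis (rail tops 14 mm above the bench, 89 mm apart inside). Origin on the bench below the middle of the channel; +y is the way the plate slides into the hood, -x is the side of the clamp (towards the robot). The deck runs from y = -170 mm to y = +120 mm; z is up.
- hood: Low grey reader hood fixed on the dock (same origin and axes as the dock): 132 mm wide, from y = +20 mm (open mouth, 20 mm clear above the deck) to y = +120 mm, top 53 mm above the bench. Hidden inside, on the channel's middle line, a sprung rubber stop button (about 0.6 N per mm, 8 mm of spring travel, then solid) is met by the plate's leading edge somewhere between y = +42 mm and y = +92 mm.
- plate: Loose white 96-well plate, 86 (its x) x 128 (its y) x 15 mm, about 0.35 kg, origin at the centre of its underside. It lies in the channel on the deck (underside 6 mm, top 21 mm above the bench) with its y along the dock's y and about 1.5 mm play to each rail. Too wide to grasp: push on its rear edge (64 mm behind the origin), 6 to 21 mm above the bench.
- clamp (a joint): Quarter-turn swing clamp beside the channel, a vertical hinge: 0 = open (pad arm along the channel, clear of the plate), 1.571 = closed stop (pad arm across over the plate); grows counter-clockwise seen from above. Stays where it is left; needs about 2 to 5 N at the knob. Its steel arm is at most 40 mm above the bench.
- clamp_knob (a point): Point on the clamp's upright red knob (a cylinder of 18 mm diameter, 37 to 71 mm above the bench), 55 mm above the bench, on the knob's axis; 55 mm from the hinge. Seen from above it points from the hinge 140 degrees counter-clockwise of the dock's +x when open and 230 degrees when closed.
- clamp_hinge (a point): Point on the clamp's vertical hinge axis, 55 mm above the bench, at dock x = -68 mm, y = -5 mm.
- clamp_pad: Black sprung rubber pad (ball of 14 mm diameter) under the end of the clamp's pad arm, 42 mm from the hinge; origin at bench height below it. Closed, it presses on the plate's top with a few newtons.
- bottle: Bystander: brown dye bottle with white cap, 40 mm diameter, 82 mm high, origin under its centre.
- timer: Bystander: white lab timer with a red key, 58 x 66 x 19 mm, origin under its centre.
- cube: Bystander: black filter cube with a blue window, 33 x 30 x 35 mm, origin under its centre.
- dish: Bystander: petri dish with pink content, 58 mm diameter, 14 mm high, origin under its centre.

How it is judged:
On the way, in this order (a step that is already met when the one before it is completed fails the run):
1. the plate has been pushed up against the hidden stop while the clamp is still open (contact force between plate and hood above 0.1 N and angle between plate's own z axis and vertical below 0.05 rad and angle between the y axis of plate and the y axis of dock, either way round below 0.06 rad and x of plate in the frame of dock between -0.006 and 0.006 m and z of plate in the frame of dock below 0.01 m and value of joint clamp below 0.5 rad), for 0.2 s.
2. the clamp is turned to its closed stop with its pad pressing on the plate, the plate still against the stop (contact force between plate and hood above 0.1 N and value of joint clamp above 1.45 rad and contact force between clamp_pad and plate above 1 N), for 0.2 s.
At the end, for the whole second after the job is handed in: The plate lies flat in its channel (within 0.06 rad and 6 mm of its middle line), at rest and touching the hidden stop in the hood with more than 0.1 N; the clamp is closed (joint above 1.45 rad) and its pad presses on the plate with more than 1 N (all of step 2 and angle between plate's own z axis and vertical below 0.05 rad and angle between the y axis of plate and the y axis of dock, either way round below 0.06 rad and x of plate in the frame of dock between -0.006 and 0.006 m and z of plate in the frame of dock below 0.01 m and linear speed of plate below 0.01 m/s).
It fails at once if the plate is rammed into the hidden stop (over 20 N) (contact force between plate and hood above 20 N).
It fails at once if a bystander (bottle, timer, filter cube or petri dish) is moved more than 20 mm (distance of any of bottle, timer, cube, dish from where it was at the start of the episode above 0.02 m).
It also fails if it takes over 51 s, if anything falls off the work surface, if the arm or the gripper's body presses on something with over 40 N, if the wrist force passes 120 N, or if a joint passes its speed limit or range.

## Robot

A 7-joint arm with a two-finger parallel gripper is mounted at the origin on a cart in front of the work surface, level with it; the furniture and walls round the work are solid. World frame = base frame: x ahead of the robot, y to its left, z up, the work surface at z = 0. Lengths are in m, angles in rad, forces in N, time in s.
With the tool pointing down it reaches from about 0.425 to 1.025 m from the base axis. Payload 9.4 kg.
Tool frame: the origin (TCP) lies at the very end of the fingers, on their centre line; the grasp point (between the pads) lies 19 mm behind it; z points along the fingers, y is the direction in which the jaws open and shut (so a half turn about z gives the same grasp; the last joint's range is limited). The gripper opens to 85 mm and grips with 20 to 120 N. Pads are 22 mm wide; open, the fingers measure 114 mm over their backs; the gripper's body (76 mm by 85 mm) begins 54 mm behind the grasp point. The pads swing forward as they close: fully open they stand 13 mm farther back than shut.
Start: joints at [1.27, 0.599, -0.003, 1.599, 0.002, 0.943, -0.08], TCP at [0.161, -0.707, 0.231] pointing down, gripper open.
Joint ranges: [-2.57, 2.57], [-0.35, 1.97], [-1.29, 1.29], [0.11, 2.56], [-1.05, 4.19], [0.11, 1.86], [-2.63, 2.63]. Speed limits (rad/s): [2.22, 2.22, 3.01, 3.01, 3.14, 3.14, 3.14].

## Interface

Orientations are given as a unit quaternion [w, x, y, z].
In Python, from workcell import get_obs, grab_frame, camera_info, job_done gives the robot as it stands.
- The arm moves only by the tool jog_arm, never from a script. Its argument "commands" is one flat list of numbers, 7 for each row, row after row: the shift along the tool's x, y, z in mm, then the turn, a rotation vector about the tool's x, y, z in degrees, then the closure in counts, from 0 (fully open) to 255 (shut). In form: [dx, dy, dz, ax, ay, az, grip, dx, dy, dz, ax, ay, az, grip, ...]. A call has 1 to 20 rows; each row shifts and turns the commanded pose from where the row before left it, along the tool's axes as they then stand; what a row does not reach is not made up. A row lasts 1/12 s, in which the tool goes at most 41.7 mm and 7.16 degrees, less where a joint would pass 70% of its speed; a pose out of reach is approached as far as the arm can. A call is refused whole if a number of a shift passes 41.7 or a number of a turn 7.16, either way. A call with a gripper value outside its range is refused whole. The fingers move at their own pace and stop on an object; "force" is the grip in N (left out, the last holds). Time passes only in rows, so rows that do not move let the fingers close. It gives the time, the measured TCP pose, the force and the opening at its end, in the units of the state.
- get_obs(): the state, without advancing time (a new reading comes with each control period).
- grab_frame(name): name is "scene" or "top"; returns the picture (384x512x3 uint8, blue, green, red); there is no depth.
- camera_info(name): a dict with "camera_matrix" (3x3 intrinsics, pixels), "world_from_camera" (4x4, takes a point from camera to world coordinates). Camera axes: x right, y down, z forward; pixel columns grow to the right and rows downward; lengths in m; the calibration is good to about 2 mm. A picture is of the moment at which its call begins. camera_info takes no time and is no camera call.
- job_done(): hands the job in, once; it reports no verdict.
The state is a dict: "t": time; "q": joint angles; "qd": joint speeds; "tau": joint torques, N m; "eef_pos": TCP position; "tcp_rot": TCP orientation; "ft_force": force on the tool from outside, world axes, zero at the start; "moment": the same for the moment, N m; "grip_width": finger opening in m.
Only numpy, scipy, OpenCV 4.12 (cv2) and the standard library are available. Lean on these libraries where they do the work, as an engineer would, in place of code of your own. Each camera call takes 0.05 s, during which the arm holds its last target. There are 200 camera calls.

## Working session

There is one attempt and no reset: what is moved stays moved. The work goes in short steps, Python scripts to look and compute and a tool call to move; the robot and the scene stay as the last step left them, time stands still between calls to the robot, and variables do not carry over. Pictures are saved under pics/ and viewed, about 8 in all and at most 12, crops included, and the job is handed in when it is done.

Besides the shell and the picture viewer there is one more tool, called as a command line: name --argument value ..., lists and objects as JSON in quotes. jog_arm: Moves the arm, as the interface text tells. Its arguments: {"type":"object","properties":{"commands":{"type":"array"},"force":{"type":"number"}},"required":["commands"]}

```bash
mkdir -p pics; python3 - <<'E'
from workcell import *
import cv2,numpy as np
o=get_obs();print(o['t'],o['eef_pos'],o['tcp_rot'],o['grip_width'])
for n in("scene","top"):
    f=grab_frame(n);cv2.imwrite(f"pics/{n}0.png",f);c=camera_info(n);print(np.round(c['camera_matrix'],1).tolist(),np.round(c['world_from_camera'],4).tolist())
E
```

```text
0.0 [ 0.16082624 -0.70649688  0.23043756] [-7.17594356e-04  9.93740771e-01  1.11708300e-01 -1.43480880e-04] 0.08550911992166575
[[472.8, 0.0, 251.6], [0.0, 472.8, 193.4], [0.0, 0.0, 1.0]] [[-0.5298, -0.6956, 0.4852, -0.1943], [-0.8481, 0.4274, -0.3132, 0.4456], [0.0105, -0.5774, -0.8164, 1.2948], [0.0, 0.0, 0.0, 1.0]]
[[454.9, 0.0, 260.3], [0.0, 454.9, 192.5], [0.0, 0.0, 1.0]] [[0.0046, -0.9978, 0.0667, 0.4376], [-0.9998, -0.006, -0.021, -0.0142], [0.0213, -0.0666, -0.9976, 1.5429], [0.0, 0.0, 0.0, 1.0]]
```

View pics/top0.png

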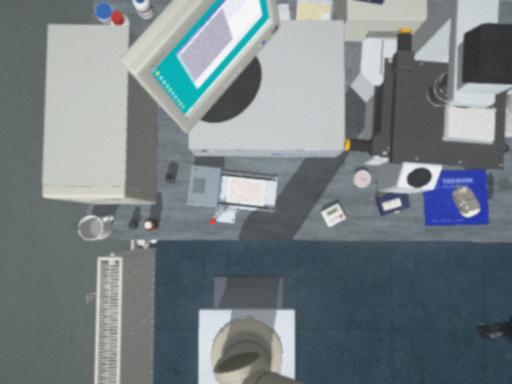

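View pics/scene0.png

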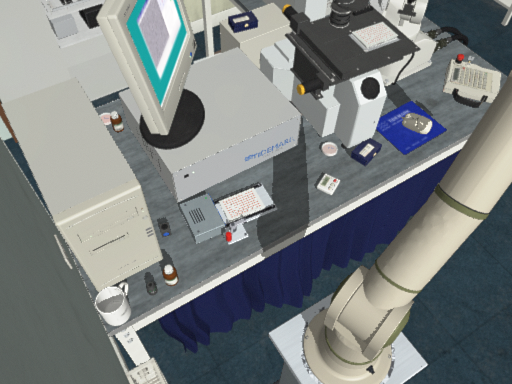

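The top view shows the hood at about (205,186), the plate at (248,191), the red knob at (213,221), the timer at (333,213) and the bottle near (151,224). I'll crop and enlarge the dock area.

```bash
python3 - <<'E'
import cv2,numpy as np
a=cv2.imread("pics/top0.png")[155:240,140:300];b=cv2.imread("pics/scene0.png")[170:290,140:290]
cv2.imwrite("pics/c0.png",cv2.resize(a,None,fx=5,fy=5,interpolation=cv2.INTER_CUBIC))
cv2.imwrite("pics/c1.png",cv2.resize(b,None,fx=5,fy=5,interpolation=cv2.INTER_CUBIC))
E
```

```text
(no output)
```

View pics/c0.png

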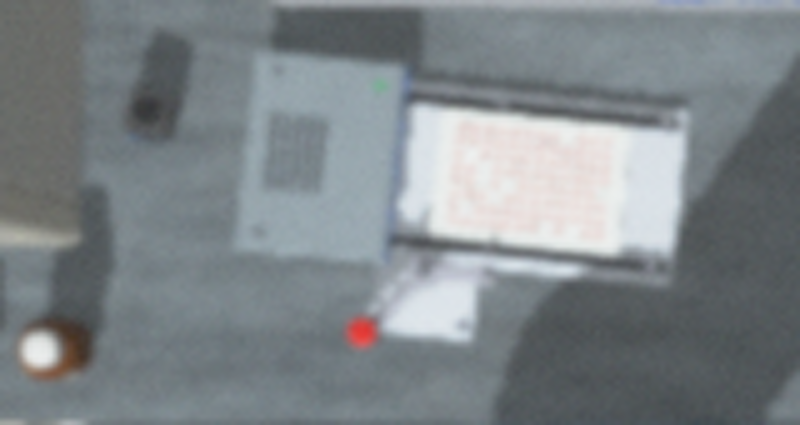

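View pics/c1.png

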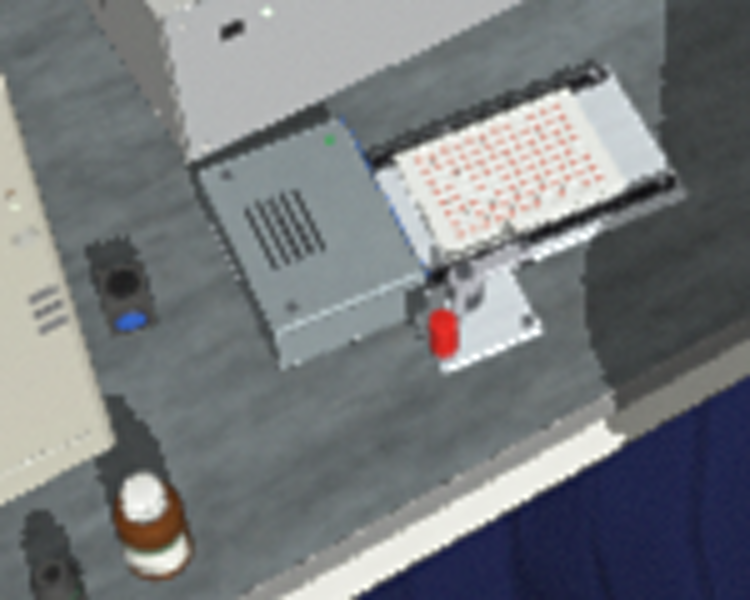

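The crops show the hood top corners, the red knob and the plate's cream rear edge clearly. The knob is at crop (361,332) in top and (443,335) in scene. Next I'll fit the dock pose from both views.

```bash
cat > h.py <<'E'
from workcell import *
import cv2,numpy as np
def ray(n,uv,z):
    c=camera_info(n);T=np.array(c['world_from_camera']);d=T[:3,:3]@np.linalg.inv(c['camera_matrix'])@np.r_[uv,1.]
    return (T[:3,3]+d*(z-T[2,3])/d[2])[:2]
def fit(loc,w):
    loc,w=np.array(loc),np.array(w);a,b=loc-loc.mean(0),w-w.mean(0)
    th=np.arctan2((a[:,0]*b[:,1]-a[:,1]*b[:,0]).sum(),(a*b).sum());R=np.array([[np.cos(th),-np.sin(th)],[np.sin(th),np.cos(th)]])
    t=w.mean(0)-R@loc.mean(0);return th,t,R,(loc@R.T+t-w)
off={"top":(140,155),"scene":(140,170)}
px=lambda n,p:(np.array(p)+.5)/5-.5+off[n]
E
python3 - <<'E'
from h import *
loc=[(.066,.12),(.066,.02),(-.066,.02),(-.066,.12)]
C={"top":[(258,52),(407,66),(388,263),(235,248)],"scene":[(193,167),(338,119),(427,268),(280,330)]}
W={n:[ray(n,px(n,p),.053) for p in C[n]] for n in C}
for n in list(C)+["both"]:
    l=loc if n!="both" else loc*2; w=W[n] if n!="both" else W["top"]+W["scene"]
    th,t,R,r=fit(l,w);print(n,"yaw deg",np.degrees(th),"t",t.round(4),"res mm",(r*1000).round(1).tolist())
h=R@[-.068,-.005]+t;a=np.radians(140)+th
print("pred knob",h+.055*np.array([np.cos(a),np.sin(a)]),"hinge",h)
for n in C:
    f=cv2.imread(f"pics/{n}0.png").astype(int);m=((f[...,2]>150)&(f[...,1]<90)&(f[...,0]<90)).astype(np.uint8)
    k,_,s,c=cv2.connectedComponentsWithStats(m)
    print(n,[(c[i].round(1).tolist(),int(s[i,4]),ray(n,c[i],.071 if n=="top" else .058).round(4).tolist()) for i in range(1,k) if s[i,4]>5])
print("plate corners (dock mm)")
P={"top":[(628,122),(612,250),(445,108),(432,236)],"scene":[(568,92),(620,195),(395,160),(445,252)]}
for n in P: print(n,[((R.T@(ray(n,px(n,p),.021)-t))*1000).round(1).tolist() for p in P[n]])
D={"top":[(690,100),(672,280)],"scene":[(608,70),(685,188)]}
for n in D: print("deck rear",n,[((R.T@(ray(n,px(n,p),.01)-t))*1000).round(1).tolist() for p in D[n]])
E
```

```text
top yaw deg -5.2689540658619665 t [0.5511 0.0694] res mm [[1.4, 0.8], [0.7, -0.9], [-1.0, 0.2], [-1.1, -0.1]]
scene yaw deg -4.916976605406842 t [0.5549 0.0731] res mm [[-2.9, 0.3], [3.9, -3.2], [-0.5, 0.4], [-0.5, 2.4]]
both yaw deg -5.09312855364611 t [0.553  0.0713] res mm [[2.9, 2.9], [2.6, 1.2], [0.8, 1.8], [0.4, 1.6], [-4.5, -1.8], [2.0, -5.2], [-2.3, -1.2], [-2.0, 0.7]]
pred knob [0.44600032 0.1112863 ] hinge [0.48482792 0.07233226]
top [([116.5, 17.3], 99, [1.114, 0.433]), ([212.0, 220.8], 19, [0.4437, 0.1101])]
scene [([460.6, 56.4], 28, [0.6743, -1.1129]), ([228.2, 235.8], 40, [0.445, 0.114])]
plate corners (dock mm)
top [[43.7, -130.4], [-43.0, -127.7], [41.4, -7.1], [-45.0, -6.9]]
scene [[37.2, -128.0], [-50.9, -120.7], [38.7, -2.2], [-39.7, -1.2]]
deck rear top [[63.7, -171.1], [-58.9, -170.1]]
deck rear scene [[48.5, -164.3], [-58.8, -165.0]]
```

```bash
cat >> h.py <<'E'
from scipy.spatial.transform import Rotation as Ro
TH=np.radians(-5.1);DT=np.array([.552,.070]);RD=np.array([[np.cos(TH),-np.sin(TH)],[np.sin(TH),np.cos(TH)]])
W=lambda x,y:RD@[x/1000,y/1000]+DT
D=lambda o:(RD.T@(np.array(o['eef_pos'][:2])-DT)*1000).round(1)
def st():
    o=get_obs();q=o['tcp_rot'];R=Ro.from_quat(np.r_[q[1:],q[0]]);y=R.as_matrix()[:,1]
    yaw=np.degrees(np.arctan2(y[1],y[0]))
    print("t",round(o['t'],2),"p",np.array(o['eef_pos']).round(4),"dock",D(o),"yawY",round(yaw,2),"tz",R.as_matrix()[:,2].round(4),"F",np.array(o['ft_force']).round(2),"w",round(o['grip_width'],4),"q",np.array(o['q']).round(2))
    return o,R
def plan(target,yaw,n,grip):
    "straight line to target (m), jaw yaw (deg); prints the rows"
    o,R=st();p=np.array(o['eef_pos']);M=R.as_matrix();y0=np.degrees(np.arctan2(M[1,1],M[0,1]))
    d=-((yaw-y0+180)%360-180)/n;s=(np.array(target)-p)/n;rows=[]
    for i in range(n):
        v=R.as_matrix().T@s*1000;rows+=[*v.round(1).tolist(),0,0,round(d,2),grip];R=R*Ro.from_euler('z',d,degrees=True)
    print(rows)
E
python3 - <<'E'
from h import *
plan([*W(0,-157),.15],-5.1,19,255)
E
```

```text
t 0.1 p [ 0.1608 -0.7065  0.2305] dock [-320.6 -808.2] yawY -77.17 tz [-4.0e-04  1.3e-03 -1.0e+00] F [ 0.46 -0.48 -0.23] w 0.0855 q [ 1.27  0.6  -0.    1.6   0.    0.94 -0.08]
[26.6, -27.4, 4.3, 0, 0, np.float64(-3.79), 255, 28.4, -25.6, 4.3, 0, 0, np.float64(-3.79), 255, 30.0, -23.7, 4.3, 0, 0, np.float64(-3.79), 255, 31.5, -21.6, 4.3, 0, 0, np.float64(-3.79), 255, 32.9, -19.5, 4.3, 0, 0, np.float64(-3.79), 255, 34.1, -17.3, 4.3, 0, 0, np.float64(-3.79), 255, 35.1, -15.0, 4.3, 0, 0, np.float64(-3.79), 255, 36.1, -12.6, 4.3, 0, 0, np.float64(-3.79), 255, 36.8, -10.2, 4.3, 0, 0, np.float64(-3.79), 255, 37.4, -7.8, 4.3, 0, 0, np.float64(-3.79), 255, 37.8, -5.3, 4.3, 0, 0, np.float64(-3.79), 255, 38.1, -2.7, 4.3, 0, 0, np.float64(-3.79), 255, 38.2, -0.2, 4.3, 0, 0, np.float64(-3.79), 255, 38.1, 2.3, 4.3, 0, 0, np.float64(-3.79), 255, 37.9, 4.8, 4.3, 0, 0, np.float64(-3.79), 255, 37.5, 7.3, 4.3, 0, 0, np.float64(-3.79), 255, 36.9, 9.8, 4.3, 0, 0, np.float64(-3.79), 255, 36.2, 12.2, 4.3, 0, 0, np.float64(-3.79), 255, 35.3, 14.6, 4.3, 0, 0, np.float64(-3.79), 255]
```

jog_arm --commands '[26.6,-27.4,4.3,0,0,-3.8,255,28.4,-25.6,4.3,0,0,-3.8,255,30,-23.7,4.3,0,0,-3.8,255,31.5,-21.6,4.3,0,0,-3.8,255,32.9,-19.5,4.3,0,0,-3.8,255,34.1,-17.3,4.3,0,0,-3.8,255,35.1,-15,4.3,0,0,-3.8,255,36.1,-12.6,4.3,0,0,-3.8,255,36.8,-10.2,4.3,0,0,-3.8,255,37.4,-7.8,4.3,0,0,-3.8,255,37.8,-5.3,4.3,0,0,-3.8,255,38.1,-2.7,4.3,0,0,-3.8,255,38.2,-0.2,4.3,0,0,-3.8,255,38.1,2.3,4.3,0,0,-3.8,255,37.9,4.8,4.3,0,0,-3.8,255,37.5,7.3,4.3,0,0,-3.8,255,36.9,9.8,4.3,0,0,-3.8,255,36.2,12.2,4.3,0,0,-3.8,255,35.3,14.6,4.3,0,0,-3.8,255,0,0,0,0,0,0,255]' --force 40

```text
t: 1.77
eef_pos: [0.5415, -0.0785, 0.1492]
tcp_rot: [-0.001, 0.733, 0.68, 0.003]
ft_force: [0.2, -0.4, 1.3]
grip_width: 0.0
```

```bash
python3 - <<'E'
from h import *
plan([*W(0,-157),.012],-5.1,8,255)
E
```

```text
t 1.77 p [ 0.5415 -0.0785  0.1492] dock [   2.8 -148.8] yawY -4.26 tz [ 0.003   0.0044 -1.    ] F [ 0.16 -0.37  1.3 ] w 0.0 q [ 0.28  0.52 -0.34  2.07  0.29  0.59 -0.33]
[-1.1, -0.4, 17.1, 0, 0, np.float64(0.1), 255, -1.1, -0.4, 17.1, 0, 0, np.float64(0.1), 255, -1.1, -0.4, 17.1, 0, 0, np.float64(0.1), 255, -1.1, -0.4, 17.1, 0, 0, np.float64(0.1), 255, -1.1, -0.4, 17.1, 0, 0, np.float64(0.1), 255, -1.1, -0.4, 17.1, 0, 0, np.float64(0.1), 255, -1.1, -0.4, 17.1, 0, 0, np.float64(0.1), 255, -1.1, -0.4, 17.1, 0, 0, np.float64(0.1), 255]
```

jog_arm --commands '[0,0,30,0,0,0,255,0,0,30,0,0,0,255,0,0,25,0,0,0,255,0,0,0,0,0,0,255,0,0,0,0,0,0,255]'

```text
t: 2.18
eef_pos: [0.5367, -0.0864, 0.0638]
tcp_rot: [-0.001, 0.737, 0.676, -0.001]
ft_force: [0.4, -0.5, 1.2]
grip_width: 0.0001
```

```bash
python3 - <<'E'
from h import *
plan([*W(0,-157),.012],-5.1,3,255)
f=grab_frame("top");g=grab_frame("scene")
a=cv2.resize(f[155:240,140:300],None,fx=4,fy=4,interpolation=2);b=cv2.resize(g[170:270,140:300],None,fx=4,fy=4,interpolation=2)[:260]
cv2.imwrite("pics/d0.png",np.vstack([a,b]))
E
```

```text
t 2.18 p [ 0.5367 -0.0864  0.0638] dock [  -1.3 -157.1] yawY -4.96 tz [-3.1e-03  1.0e-04 -1.0e+00] F [ 0.4  -0.5   1.17] w 0.0001 q [ 0.23  0.65 -0.25  2.13  0.38  0.41 -0.41]
[0.0, 0.5, 17.3, 0, 0, np.float64(0.05), 255, 0.0, 0.5, 17.3, 0, 0, np.float64(0.05), 255, 0.0, 0.5, 17.3, 0, 0, np.float64(0.05), 255]
```

View pics/d0.png

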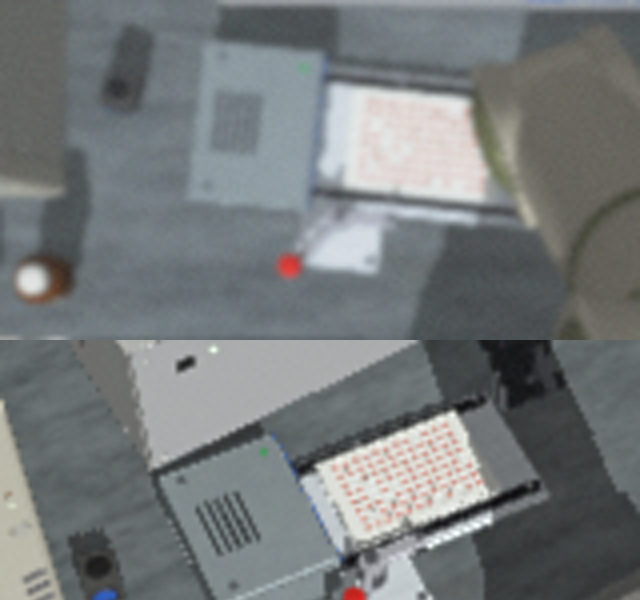

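The plate is unmoved and the fingers stand centrally behind it. I'll go down next.

jog_arm --commands '[0,0.5,18,0,0,0,255,0,0.5,18,0,0,0,255,0,0,14.5,0,0,0,255,0,0,0,0,0,0,255,0,0,0,0,0,0,255]'

```text
t: 2.7
eef_pos: [0.539, -0.0867, 0.0151]
tcp_rot: [0.0, 0.737, 0.676, 0.0]
ft_force: [-0.1, -0.3, 0.5]
grip_width: 0.0003
```

```bash
python3 -c "
from h import *
st()"
```

```text
t 2.7 p [ 0.539  -0.0867  0.0151] dock [   1.  -157.2] yawY -4.99 tz [ 6.e-04 -2.e-04 -1.e+00] F [-0.08 -0.26  0.48] w 0.0003 q [ 0.18  0.73 -0.18  2.15  0.42  0.3  -0.45]
```

jog_arm --commands '[3,0,0,0,0,0,255,3,0,0,0,0,0,255,3,0,0,0,0,0,255,3,0,0,0,0,0,255,3,0,0,0,0,0,255,3,0,0,0,0,0,255,3,0,0,0,0,0,255,3,0,0,0,0,0,255,3,0,0,0,0,0,255,3,0,0,0,0,0,255]'

```text
t: 3.53
eef_pos: [0.5412, -0.0569, 0.0141]
tcp_rot: [0.0, 0.737, 0.676, -0.0]
ft_force: [0.3, -3.8, 2.7]
grip_width: 0.0003
```

jog_arm --commands '[3,0,0,0,0,0,255,3,0,0,0,0,0,255,3,0,0,0,0,0,255,3,0,0,0,0,0,255,3,0,0,0,0,0,255,3,0,0,0,0,0,255]'

```text
t: 4.03
eef_pos: [0.5428, -0.0385, 0.0141]
tcp_rot: [-0.0, 0.737, 0.676, -0.0]
ft_force: [0.0, -4.7, 3.5]
grip_width: -0.0001
```

```bash
python3 -c "
from h import *
st()"
```

```text
t 4.03 p [ 0.5428 -0.0385  0.0141] dock [   0.4 -108.9] yawY -4.98 tz [-1.e-04 -1.e-04 -1.e+00] F [ 0.   -4.68  3.49] w -0.0001 q [ 0.08  0.73 -0.17  2.15  0.4   0.29 -0.52]
```

jog_arm --commands '[2,0,0,0,0,0,255,2,0,0,0,0,0,255,2,0,0,0,0,0,255]'

```text
t: 4.28
eef_pos: [0.5433, -0.0326, 0.014]
tcp_rot: [-0.0, 0.737, 0.676, -0.0]
ft_force: [-0.7, -3.8, 3.1]
grip_width: 0.0001
```

jog_arm --commands '[2,0,0,0,0,0,255,2,0,0,0,0,0,255]'

```text
t: 4.45
eef_pos: [0.5436, -0.0287, 0.014]
tcp_rot: [-0.0, 0.737, 0.676, -0.0]
ft_force: [0.2, -4.0, 2.7]
grip_width: 0.0004
```

```bash
python3 - <<'E'
from h import *
st()
f=grab_frame("scene")
cv2.imwrite("pics/e0.png",cv2.resize(f[170:270,140:300],None,fx=5,fy=5,interpolation=2))
E
```

```text
t 4.45 p [ 0.5436 -0.0287  0.014 ] dock [  0.4 -99. ] yawY -4.98 tz [-1.e-04 -1.e-04 -1.e+00] F [ 0.2  -3.96  2.65] w 0.0004 q [ 0.06  0.73 -0.17  2.15  0.39  0.29 -0.53]
```

View pics/e0.png

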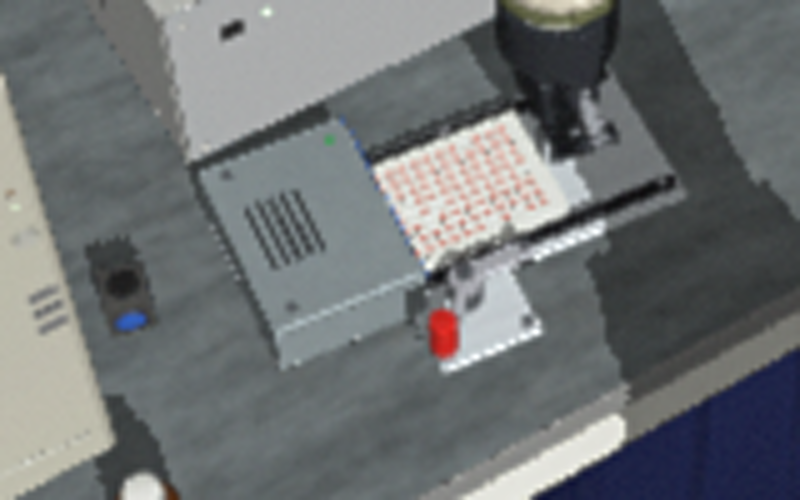

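The fingers push the rear edge squarely, and the leading end is inside the hood (mouth near crop (400,220)). The sliding baseline is about 4 N. I'll continue in small steps.

jog_arm --commands '[2,0,0,0,0,0,255,2,0,0,0,0,0,255]'

```text
t: 4.67
eef_pos: [0.544, -0.0247, 0.014]
tcp_rot: [-0.0, 0.737, 0.676, -0.0]
ft_force: [0.5, -4.0, 2.3]
grip_width: -0.0001
```

jog_arm --commands '[2,0,0,0,0,0,255,2,0,0,0,0,0,255]'

```text
t: 4.83
eef_pos: [0.5443, -0.0206, 0.014]
tcp_rot: [-0.0, 0.737, 0.676, -0.0]
ft_force: [-0.0, -2.7, 2.2]
grip_width: -0.0001
```

jog_arm --commands '[2,0,0,0,0,0,255,2,0,0,0,0,0,255]'

```text
t: 5.0
eef_pos: [0.5445, -0.0169, 0.014]
tcp_rot: [0.0, 0.737, 0.676, -0.0]
ft_force: [-0.8, -5.4, 2.3]
grip_width: -0.0001
```

jog_arm --commands '[2,0,0,0,0,0,255,2,0,0,0,0,0,255]'

```text
t: 5.17
eef_pos: [0.5447, -0.0137, 0.014]
tcp_rot: [0.0, 0.737, 0.675, -0.001]
ft_force: [-0.5, -7.8, 3.5]
grip_width: -0.0002
```

Force rose from about 3.5 to 5.4 to 7.8 N over the last two steps, which fits the stop's spring. I'll hold still to check.

jog_arm --commands '[0,0,0,0,0,0,255,0,0,0,0,0,0,255,0,0,0,0,0,0,255]'

```text
t: 5.42
eef_pos: [0.5447, -0.0134, 0.014]
tcp_rot: [0.0, 0.737, 0.676, -0.001]
ft_force: [-1.2, -5.5, 2.1]
grip_width: -0.0005
```

jog_arm --commands '[0,0,0,0,0,0,255]'

```text
t: 5.5
eef_pos: [0.5447, -0.0134, 0.014]
tcp_rot: [0.0, 0.737, 0.676, -0.001]
ft_force: [-0.4, -5.5, 2.5]
grip_width: 0.0001
```

```bash
python3 -c "
from h import *
st()"
```

```text
t 5.5 p [ 0.5447 -0.0134  0.014 ] dock [  0.1 -83.7] yawY -5.01 tz [-8.e-04 -8.e-04 -1.e+00] F [-0.41 -5.48  2.55] w 0.0001 q [ 0.03  0.73 -0.16  2.15  0.39  0.29 -0.55]
```

jog_arm --commands '[-0.5,0,0,0,0,0,255,-0.5,0,0,0,0,0,255,-0.5,0,0,0,0,0,255,-0.5,0,0,0,0,0,255]'

```text
t: 5.83
eef_pos: [0.5449, -0.0141, 0.014]
tcp_rot: [-0.0, 0.737, 0.676, 0.0]
ft_force: [-0.6, -0.2, 0.8]
grip_width: 0.0001
```

jog_arm --commands '[-0.5,0,0,0,0,0,255,-0.5,0,0,0,0,0,255,-0.5,0,0,0,0,0,255,-0.5,0,0,0,0,0,255]'

```text
t: 6.17
eef_pos: [0.5448, -0.0165, 0.014]
tcp_rot: [-0.0, 0.737, 0.676, 0.0]
ft_force: [-0.1, 0.1, 0.2]
grip_width: 0.0001
```

jog_arm --commands '[-0.5,0,0,0,0,0,255,-0.5,0,0,0,0,0,255,-0.5,0,0,0,0,0,255,-0.5,0,0,0,0,0,255]'

```text
t: 6.5
eef_pos: [0.5446, -0.0188, 0.0141]
tcp_rot: [-0.0, 0.737, 0.676, 0.0]
ft_force: [0.4, 1.2, 0.6]
grip_width: -0.0003
```

Friction alone holds the plate, so the rise could also have been rail drag. I'll re-approach gently and confirm the stiffness.

jog_arm --commands '[1,0,0,0,0,0,255,1,0,0,0,0,0,255,1,0,0,0,0,0,255,1,0,0,0,0,0,255,1,0,0,0,0,0,255,0,0,0,0,0,0,255]'

```text
t: 7.0
eef_pos: [0.5446, -0.015, 0.0141]
tcp_rot: [0.0, 0.738, 0.675, -0.001]
ft_force: [-0.9, -5.0, 1.1]
grip_width: 0.0002
```

jog_arm --commands '[1,0,0,0,0,0,255,0,0,0,0,0,0,255]'

```text
t: 7.17
eef_pos: [0.5446, -0.0142, 0.014]
tcp_rot: [0.0, 0.738, 0.675, -0.001]
ft_force: [-0.4, -5.5, 1.3]
grip_width: -0.0003
```

jog_arm --commands '[1,0,0,0,0,0,255,0,0,0,0,0,0,255]'

```text
t: 7.33
eef_pos: [0.5446, -0.0135, 0.0141]
tcp_rot: [0.0, 0.738, 0.675, -0.001]
ft_force: [-0.1, -5.3, 2.1]
grip_width: 0.0
```

```bash
python3 - <<'E'
from h import *
st()
f=grab_frame("scene")
cv2.imwrite("pics/e1.png",cv2.resize(f[170:270,140:300],None,fx=5,fy=5,interpolation=2))
E
```

```text
t 7.33 p [ 0.5446 -0.0135  0.0141] dock [  0.1 -83.8] yawY -5.07 tz [-0.0012 -0.002  -1.    ] F [-0.13 -5.29  2.08] w 0.0 q [ 0.03  0.73 -0.16  2.15  0.39  0.29 -0.55]
```

View pics/e1.png

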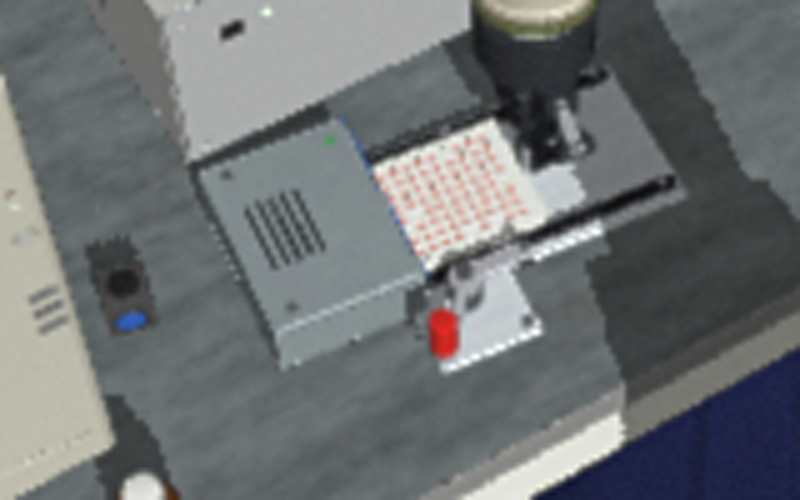

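The plate has slid further in, with its rear edge near crop (490,120)–(550,215), and the knob is unmoved. It had crept back about 1.5 mm on release, so the spring is there. One more millimetre will confirm it.

jog_arm --commands '[1,0,0,0,0,0,255,0.5,0,0,0,0,0,255]'

```text
t: 7.55
eef_pos: [0.5446, -0.0124, 0.014]
tcp_rot: [0.0, 0.738, 0.675, -0.001]
ft_force: [0.1, -9.1, 1.6]
grip_width: 0.0002
```

jog_arm --commands '[0,0,0,0,0,0,255,0,0,0,0,0,0,255,0,0,0,0,0,0,255]'

```text
t: 7.8
eef_pos: [0.5447, -0.0123, 0.0141]
tcp_rot: [0.0, 0.738, 0.675, -0.001]
ft_force: [-0.2, -6.5, 1.1]
grip_width: -0.0005
```

The stop is confirmed, at 6.5 N held and 9 N moving. Now I'll withdraw slowly and lift.

jog_arm --commands '[-0.5,0,0,0,0,0,255,-0.5,0,0,0,0,0,255,-0.5,0,0,0,0,0,255,-0.5,0,0,0,0,0,255,-0.5,0,0,0,0,0,255,-0.5,0,0,0,0,0,255,-0.5,0,0,0,0,0,255,-0.5,0,0,0,0,0,255,-0.5,0,0,0,0,0,255,-0.5,0,0,0,0,0,255,-1,0,0,0,0,0,255,-1,0,0,0,0,0,255,-3,0,0,0,0,0,255,-6,0,0,0,0,0,255,-8,0,0,0,0,0,255,0,0,-20,0,0,0,255,0,0,-40,0,0,0,255,0,0,-40,0,0,0,255,0,0,-30,0,0,0,255,0,0,0,0,0,0,255]'

```text
t: 9.47
eef_pos: [0.5456, -0.0352, 0.1496]
tcp_rot: [0.003, 0.738, 0.675, 0.003]
ft_force: [0.4, -0.7, -0.9]
grip_width: -0.0001
```

```bash
python3 - <<'E'
from h import *
a=np.radians(140);k=np.array([-68,-5])+55*np.array([np.cos(a),np.sin(a)]);print("knob dock",k,W(*k))
plan([*W(*k),.125],45,9,150)
f=grab_frame("top");cv2.imwrite("pics/t2.png",f)
m=((f[...,2]>150)&(f[...,1]<90)&(f[...,0]<90)).astype(np.uint8);n,_,s,c=cv2.connectedComponentsWithStats(m);print([(c[i],ray("top",c[i],.071)) for i in range(1,n) if 5<s[i,4]<60])
E
```

```text
knob dock [-110.13244437   30.35331853] [0.4450018 0.1100233]
t 9.47 p [ 0.5456 -0.0352  0.1496] dock [   3.  -105.4] yawY -5.05 tz [ 8.e-03 -5.e-04 -1.e+00] F [ 0.42 -0.7  -0.91] w -0.0001 q [ 0.19  0.51 -0.32  2.08  0.29  0.59 -0.42]
[15.1, -12.6, 2.6, 0, 0, np.float64(-5.56), 150, 16.2, -11.1, 2.6, 0, 0, np.float64(-5.56), 150, 17.2, -9.4, 2.6, 0, 0, np.float64(-5.56), 150, 18.1, -7.7, 2.6, 0, 0, np.float64(-5.56), 150, 18.7, -5.9, 2.6, 0, 0, np.float64(-5.56), 150, 19.2, -4.1, 2.6, 0, 0, np.float64(-5.56), 150, 19.5, -2.2, 2.6, 0, 0, np.float64(-5.56), 150, 19.6, -0.3, 2.6, 0, 0, np.float64(-5.56), 150, 19.6, 1.6, 2.6, 0, 0, np.float64(-5.56), 150]
[(array([212., 221.]), array([0.44305542, 0.1101372 ]))]
```

The knob measures (0.4445, 0.1105), within 2 mm of the position predicted from the dock pose. I'll move above it with the jaws tangential.

jog_arm --commands '[15.1,-12.6,2.6,0,0,-5.6,150,16.2,-11.1,2.6,0,0,-5.6,150,17.2,-9.4,2.6,0,0,-5.6,150,18.1,-7.7,2.6,0,0,-5.6,150,18.7,-5.9,2.6,0,0,-5.6,150,19.2,-4.1,2.6,0,0,-5.6,150,19.5,-2.2,2.6,0,0,-5.6,150,19.6,-0.3,2.6,0,0,-5.6,150,19.6,1.6,2.6,0,0,-5.6,150,0,0,0,0,0,0,150,0,0,0,0,0,0,150,0,0,0,0,0,0,150]'

```text
t: 10.52
eef_pos: [0.4418, 0.1096, 0.1201]
tcp_rot: [-0.0, 0.38, 0.925, -0.0]
ft_force: [0.5, -0.6, 0.2]
grip_width: 0.0353
```

```bash
python3 - <<'E'
from h import *
plan([.4447,.1108,.085],45,2,150)
f=grab_frame("scene")
cv2.imwrite("pics/e2.png",cv2.resize(f[170:290,140:300],None,fx=5,fy=5,interpolation=2))
E
```

```text
t 10.52 p [0.4418 0.1096 0.1201] dock [-113.3   29.7] yawY 45.3 tz [-1.e-03 -5.e-04 -1.e+00] F [ 0.47 -0.57  0.22] w 0.0353 q [-0.    0.51 -0.5   2.28  0.55  0.47 -0.16]
[-0.6, 1.4, 17.6, 0, 0, np.float64(0.15), 150, -0.6, 1.4, 17.6, 0, 0, np.float64(0.15), 150]
```

View pics/e2.png

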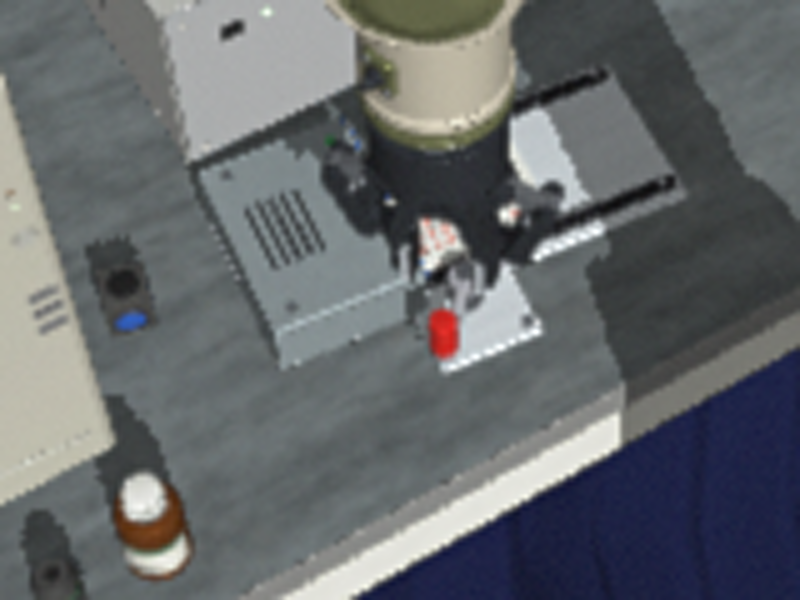

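The open jaws straddle the knob at crop (443,333) from above. I'll descend over it.

jog_arm --commands '[-0.6,1.4,17.6,0,0,0,150,-0.6,1.4,17.6,0,0,0,150,0,0,0,0,0,0,150,0,0,12,0,0,0,150,0,0,12,0,0,0,150,0,0,12,0,0,0,150,0,0,0,0,0,0,150,0,0,0,0,0,0,150]'

```text
t: 11.23
eef_pos: [0.4446, 0.1112, 0.0496]
tcp_rot: [-0.0, 0.38, 0.925, -0.001]
ft_force: [-0.1, 0.8, -0.4]
grip_width: 0.0355
```

```bash
python3 -c "
from h import *
st()"
```

```text
t 11.23 p [0.4446 0.1112 0.0496] dock [-110.6   31.5] yawY 45.38 tz [-7.e-04 -9.e-04 -1.e+00] F [-0.14  0.77 -0.39] w 0.0355 q [-0.15  0.63 -0.31  2.33  0.72  0.28 -0.31]
```

jog_arm --commands '[0,0,0,0,0,0,230,0,0,0,0,0,0,230,0,0,0,0,0,0,230,0,0,0,0,0,0,230]' --force 20

```text
t: 11.57
eef_pos: [0.445, 0.1115, 0.0502]
tcp_rot: [0.001, 0.379, 0.925, 0.0]
ft_force: [-0.1, -0.3, 7.6]
grip_width: 0.0169
```

```bash
python3 - <<'E'
from h import *
o,R=st()
# arc rows: hinge in world, rotate CCW by 6 deg per row
H=W(-68,-5);p=np.array(o['eef_pos']);r=p[:2]-H;print("radius",np.hypot(*r),"ang",np.degrees(np.arctan2(r[1],r[0])-TH)%360)
rows=[];
for i in range(16):
    c,s=np.cos(np.radians(6)),np.sin(np.radians(6));r2=np.array([c*r[0]-s*r[1],s*r[0]+c*r[1]])
    rows.append((R.as_matrix().T@np.r_[r2-r,0]*1000).round(2).tolist());R=R*Ro.from_euler('z',-6,degrees=True);r=r2
print(rows[0],rows[5],rows[-1])
E
```

```text
t 11.57 p [0.445  0.1115 0.0502] dock [-110.3   31.8] yawY 45.4 tz [ 1.2e-03  2.0e-04 -1.0e+00] F [-0.1  -0.33  7.57] w 0.0169 q [-0.15  0.63 -0.31  2.33  0.72  0.27 -0.32]
radius 0.05606561239546339 ang 138.9117781185345
[-0.14, -5.87, -0.01] [-0.14, -5.87, -0.0] [-0.14, -5.87, 0.0]
```

The knob is gripped, with the opening at 17 mm. Now I'll start the arc.

jog_arm --commands '[-0.1,-2.9,-1,0,0,-3,230,-0.1,-4.8,-0.5,0,0,-5,230,-0.1,-4.8,0,0,0,-5,230,-0.1,-4.8,0,0,0,-5,230,-0.1,-4.8,0,0,0,-5,230,0,0,0,0,0,0,230]'

```text
t: 12.07
eef_pos: [0.4335, 0.0926, 0.0506]
tcp_rot: [0.0, 0.185, 0.983, 0.0]
ft_force: [7.4, -0.7, -19.3]
grip_width: 0.0168
```

```bash
cat >> h.py <<'E'
def kn():
    o,R=st();r=np.array(o['eef_pos'][:2])-W(-68,-5);print("radius",np.hypot(*r)*1000,"ang",np.degrees(np.arctan2(r[1],r[0])-TH)%360)
E
python3 -c "
from h import *
kn()"
```

```text
t 12.07 p [0.4335 0.0926 0.0506] dock [-120.    11.9] yawY 68.65 tz [ 9.e-04  2.e-04 -1.e+00] F [  7.37  -0.74 -19.27] w 0.0168 q [-0.07  0.63 -0.39  2.36  0.88  0.29 -0.05]
radius 54.73136358414307 ang 161.96883219552325
```

jog_arm --commands '[-0.1,-4.8,0.8,0,0,-5,230,-0.1,-4.8,0,0,0,-5,230,-0.1,-4.8,0,0,0,-5,230,-0.1,-4.8,0,0,0,-5,230,-0.1,-4.8,0,0,0,-5,230,-0.1,-4.8,0,0,0,-5,230,0,0,0,0,0,0,230]'

```text
t: 12.65
eef_pos: [0.4314, 0.0655, 0.0504]
tcp_rot: [0.002, -0.075, 0.997, 0.001]
ft_force: [8.6, 1.2, -8.0]
grip_width: 0.0168
```

```bash
python3 -c "
from h import *
kn()"
```

```text
t 12.65 p [0.4314 0.0655 0.0504] dock [-119.7  -15.2] yawY 98.65 tz [ 0.0039  0.0023 -1.    ] F [ 8.61  1.17 -8.01] w 0.0168 q [ 0.08  0.65 -0.51  2.37  1.04  0.35  0.37]
radius 52.70238757905662 ang 191.15360802573989
```

jog_arm --commands '[-0.9,-4.7,0.4,0,0,-5,230,-0.7,-4.7,0,0,0,-5,230,-0.4,-4.7,0,0,0,-5,230,-0.2,-4.7,0,0,0,-5,230,-0.2,-4.7,0,0,0,-5,230,-0.2,-4.7,0,0,0,-5,230,0,0,0,0,0,0,230]'

```text
t: 13.23
eef_pos: [0.4433, 0.0407, 0.0503]
tcp_rot: [0.002, -0.331, 0.944, 0.001]
ft_force: [5.3, 2.9, 0.2]
grip_width: 0.0171
```

```bash
python3 -c "
from h import *
kn()"
```

```text
t 13.23 p [0.4433 0.0407 0.0503] dock [-105.7  -38.8] yawY 128.7 tz [ 0.0035  0.003  -1.    ] F [5.3  2.92 0.22] w 0.0171 q [ 0.24  0.68 -0.66  2.34  1.09  0.45  0.9 ]
radius 50.633528287183566 ang 221.88671494851894
```

jog_arm --commands '[-0.6,-2.8,0,0,0,-3,230,-0.4,-2.8,0,0,0,-3,230,0,0,0,0,0,0,230]'

```text
t: 13.48
eef_pos: [0.4458, 0.0381, 0.0503]
tcp_rot: [0.001, -0.38, 0.925, 0.002]
ft_force: [-0.9, 6.8, 2.1]
grip_width: 0.0172
```

jog_arm --commands '[-0.2,-2,0,0,0,-2,230,0,0,0,0,0,0,230]'

```text
t: 13.65
eef_pos: [0.4461, 0.0383, 0.0503]
tcp_rot: [0.001, -0.396, 0.918, 0.003]
ft_force: [-5.5, 10.9, 2.1]
grip_width: 0.0174
```

```bash
python3 -c "
from h import *
kn()"
```

```text
t 13.65 p [0.4461 0.0383 0.0503] dock [-102.6  -41. ] yawY 136.66 tz [ 1.0e-04  6.3e-03 -1.0e+00] F [-5.52 10.91  2.12] w 0.0174 q [ 0.27  0.7  -0.7   2.33  1.09  0.48  1.05]
radius 49.94608382559441 ang 226.13077581388492
```

Movement stopped at about 12 N, so this is either the closed stop or the pad pressing on the plate. I'll press a bit more and check from the picture.

jog_arm --commands '[0,-2,0,0,0,-1,230,0,-1.5,0,0,0,0,230,0,0,0,0,0,0,230,0,0,0,0,0,0,230]'

```text
t: 13.98
eef_pos: [0.4464, 0.0382, 0.0502]
tcp_rot: [0.001, -0.404, 0.915, 0.005]
ft_force: [-14.1, 20.4, 5.1]
grip_width: 0.0169
```

```bash
python3 - <<'E'
from h import *
kn()
E
```

```text
t 13.98 p [0.4464 0.0382 0.0502] dock [-102.3  -41. ] yawY 137.71 tz [-0.0024  0.0099 -0.9999] F [-14.08  20.43   5.09] w 0.0169 q [ 0.28  0.7  -0.7   2.33  1.08  0.48  1.07]
radius 49.77585287190923 ang 226.3644649659202
```

At 25 N there was no movement, so this is the hard stop. I'll relax, open and lift clear.

jog_arm --commands '[0,2,0,0,0,0,230,0,1.5,0,0,0,0,230,0,0.5,0,0,0,0,150,0,0,0,0,0,0,150,0,0,0,0,0,0,150,0,0,0,0,0,0,150,0,0,-10,0,0,0,150,0,0,-30,0,0,0,150,0,0,-40,0,0,0,150,0,0,-30,0,0,0,150,0,-30,-20,0,0,0,150,0,-40,0,0,0,0,150,0,-40,0,0,0,0,150,0,-40,0,0,0,0,150,0,0,0,0,0,0,150]'

```text
t: 15.23
eef_pos: [0.5614, -0.0733, 0.1791]
tcp_rot: [0.001, -0.398, 0.918, -0.001]
ft_force: [1.4, -0.4, -1.0]
grip_width: 0.035
```

```bash
python3 - <<'E'
from h import *
st()
for n in("top","scene"):
    f=grab_frame(n);cv2.imwrite(f"pics/{n}9.png",f)
    m=((f[...,2]>150)&(f[...,1]<90)&(f[...,0]<90)).astype(np.uint8);k,_,s,c=cv2.connectedComponentsWithStats(m)
    print(n,[(c[i].round(1),ray(n,c[i],.071 if n=="top" else .058).round(4)) for i in range(1,k) if 5<s[i,4]<60])
a=np.radians(230);print("pred closed",W(-68+55*np.cos(a),-5+55*np.sin(a)))
t=cv2.imread("pics/top9.png");s=cv2.imread("pics/scene9.png")
cv2.imwrite("pics/f.png",np.vstack([cv2.resize(t[160:235,140:300],None,fx=4,fy=4,interpolation=2),cv2.resize(s[180:255,140:300],None,fx=4,fy=4,interpolation=2)]))
E
```

```text
t 15.23 p [ 0.5614 -0.0733  0.1791] dock [  22.1 -141.9] yawY 136.87 tz [ 0.002  -0.0016 -1.    ] F [ 1.35 -0.39 -0.98] w 0.035 q [ 0.65  0.64 -0.94  1.98  0.69  0.87  1.72]
top [(array([236.3, 220.5]), array([0.445 , 0.0319]))]
scene [(array([460.8,  56.6]), array([ 0.6732, -1.1127])), (array([249.9, 224.9]), array([0.4433, 0.0379]))]
pred closed [0.44486604 0.03224167]
```

View pics/f.png

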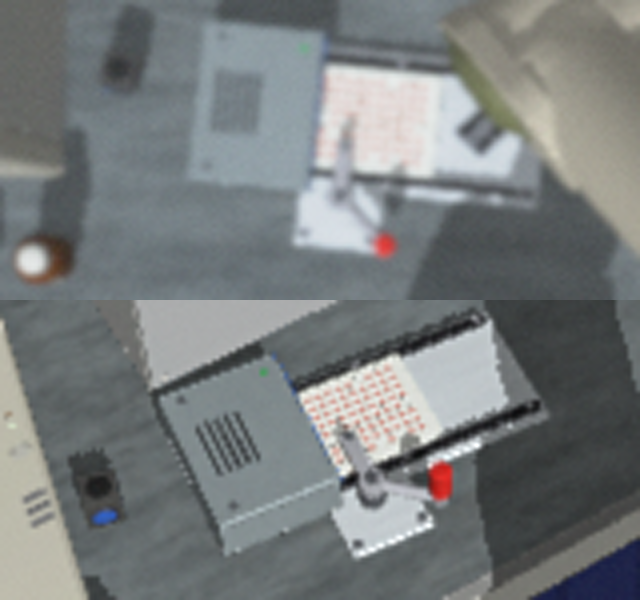

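From above, the knob moved 78.2 mm (77.8 expected for 90°) and sits within 1 mm of the predicted closed position. The pad arm lies across the plate, near crop (345,135). I'll feel the plate's rear edge again to check it is still against the stop.

jog_arm --commands '[0,0,0,0,0,7.1,255,0,0,0,0,0,7.1,255,0,0,0,0,0,7.1,255,0,0,0,0,0,7.1,255,0,0,0,0,0,7.1,255,0,0,0,0,0,7.1,255,0,0,0,0,0,7.1,255,0,0,0,0,0,7.1,255,0,0,0,0,0,7.1,255,0,0,0,0,0,7.1,255,0,0,0,0,0,7.1,255,0,0,0,0,0,7.1,255,0,0,0,0,0,7.1,255,0,0,0,0,0,7.1,255,0,0,0,0,0,7.1,255,0,0,0,0,0,7.1,255,0,0,0,0,0,7.1,255,0,0,0,0,0,7.1,255,0,0,0,0,0,7.1,255,0,0,0,0,0,7.1,255]'

```text
t: 17.0
eef_pos: [0.5555, -0.065, 0.1799]
tcp_rot: [-0.0, 0.736, 0.677, -0.0]
ft_force: [0.6, 0.2, 0.1]
grip_width: 0.0001
```

jog_arm --commands '[0,-8,40,0,0,0,255,0,-8,40,0,0,0,255,0,-6,40,0,0,0,255,0,0,0,0,0,0,255,0,0,0,0,0,0,255]'

```text
t: 17.42
eef_pos: [0.5329, -0.0633, 0.0589]
tcp_rot: [-0.002, 0.734, 0.679, -0.002]
ft_force: [0.6, 0.4, 1.4]
grip_width: 0.0001
```

```bash
python3 -c "
from h import *
plan([*W(0,-110),.014],-5.1,3,255)"
```

```text
t 17.42 p [ 0.5329 -0.0633  0.0589] dock [  -7.1 -134.5] yawY -4.48 tz [-5.e-03  4.e-04 -1.e+00] F [0.59 0.4  1.43] w 0.0001 q [ 0.13  0.64 -0.18  2.15  0.29  0.37 -0.36]
[8.1, 2.5, 15.0, 0, 0, np.float64(0.21), 255, 8.1, 2.5, 15.0, 0, 0, np.float64(0.21), 255, 8.1, 2.5, 15.0, 0, 0, np.float64(0.21), 255]
```

jog_arm --commands '[5,2.5,15,0,0,0.3,255,5,2,15,0,0,0.2,255,5,1.5,15,0,0,0,255,0,0,0,0,0,0,255,0,0,0,0,0,0,255]'

```text
t: 17.83
eef_pos: [0.5432, -0.0496, 0.0167]
tcp_rot: [0.001, 0.737, 0.675, 0.001]
ft_force: [1.4, 0.2, 0.3]
grip_width: 0.0001
```

```bash
python3 -c "
from h import *
st()"
```

```text
t 17.83 p [ 0.5432 -0.0496  0.0167] dock [   1.8 -119.9] yawY -5.03 tz [ 1.8e-03  1.0e-04 -1.0e+00] F [1.39 0.21 0.3 ] w 0.0001 q [ 0.08  0.72 -0.13  2.15  0.31  0.28 -0.41]
```

Now I'll advance about 28 mm to just short of where the stop began, then feel.

jog_arm --commands '[3,-0.4,0.6,0,0,0,255,3,-0.4,0.6,0,0,0,255,3,-0.4,0.6,0,0,0,255,3,0,0.6,0,0,0,255,3,0,0,0,0,0,255,3,0,0,0,0,0,255,3,0,0,0,0,0,255,3,0,0,0,0,0,255,2,0,0,0,0,0,255,2,0,0,0,0,0,255,1,0,0,0,0,0,255,0,0,0,0,0,0,255]'

```text
t: 18.83
eef_pos: [0.5435, -0.0207, 0.0123]
tcp_rot: [-0.0, 0.738, 0.675, -0.0]
ft_force: [-0.2, -0.1, 0.3]
grip_width: -0.0
```

jog_arm --commands '[1,0,0,0,0,0,255,1,0,0,0,0,0,255,0,0,0,0,0,0,255]'

```text
t: 19.08
eef_pos: [0.5436, -0.0189, 0.0123]
tcp_rot: [-0.0, 0.738, 0.675, -0.0]
ft_force: [0.0, -0.1, -0.4]
grip_width: 0.0
```

jog_arm --commands '[1,0,0,0,0,0,255,0,0,0,0,0,0,255]'

```text
t: 19.25
eef_pos: [0.5438, -0.0179, 0.0124]
tcp_rot: [-0.0, 0.738, 0.675, 0.0]
ft_force: [0.3, 0.6, -0.0]
grip_width: -0.0001
```

jog_arm --commands '[1,0,0,0,0,0,255,0,0,0,0,0,0,255]'

```text
t: 19.42
eef_pos: [0.5438, -0.0169, 0.0124]
tcp_rot: [-0.0, 0.738, 0.675, 0.0]
ft_force: [-0.4, 0.3, -0.5]
grip_width: -0.0002
```

jog_arm --commands '[1,0,0,0,0,0,255,0,0,0,0,0,0,255]'

```text
t: 19.58
eef_pos: [0.5439, -0.0167, 0.0124]
tcp_rot: [0.0, 0.738, 0.675, -0.0]
ft_force: [0.6, -3.5, -0.2]
grip_width: 0.0004
```

jog_arm --commands '[1,0,0,0,0,0,255,0,0,0,0,0,0,255]'

```text
t: 19.75
eef_pos: [0.5438, -0.0165, 0.0124]
tcp_rot: [0.0, 0.738, 0.675, -0.001]
ft_force: [-0.5, -6.9, -0.2]
grip_width: -0.0001
```

jog_arm --commands '[1,0,0,0,0,0,255,0,0,0,0,0,0,255]'

```text
t: 19.92
eef_pos: [0.5437, -0.016, 0.0124]
tcp_rot: [0.0, 0.738, 0.674, -0.001]
ft_force: [-0.2, -8.0, 1.0]
grip_width: -0.0001
```

jog_arm --commands '[1,0,0,0,0,0,255,0,0,0,0,0,0,255]'

```text
t: 20.08
eef_pos: [0.5437, -0.0152, 0.0124]
tcp_rot: [0.0, 0.738, 0.674, -0.001]
ft_force: [1.1, -8.4, 1.3]
grip_width: 0.0001
```

jog_arm --commands '[-0.5,0,0,0,0,0,255,-0.5,0,0,0,0,0,255,-0.5,0,0,0,0,0,255,-0.5,0,0,0,0,0,255,-0.5,0,0,0,0,0,255,-0.5,0,0,0,0,0,255,-0.5,0,0,0,0,0,255,-0.5,0,0,0,0,0,255,-1,0,0,0,0,0,255,-1,0,0,0,0,0,255,-3,0,0,0,0,0,255,-6,0,0,0,0,0,255,-8,0,0,0,0,0,255,-8,0,-20,0,0,0,255,0,0,-40,0,0,0,255,0,0,-40,0,0,0,255,0,0,-30,0,0,0,255,0,0,0,0,0,0,255]'

```text
t: 21.58
eef_pos: [0.5438, -0.0452, 0.1479]
tcp_rot: [0.003, 0.738, 0.675, 0.003]
ft_force: [0.8, -0.8, -0.5]
grip_width: 0.0001
```

```bash
python3 - <<'E'
from h import *
st()
f=grab_frame("scene");t=grab_frame("top")
cv2.imwrite("pics/g.png",np.vstack([cv2.resize(t[160:235,140:360],None,fx=3.5,fy=3.5,interpolation=2),cv2.resize(f[170:255,140:360],None,fx=3.5,fy=3.5,interpolation=2)]))
m=((t[...,2]>150)&(t[...,1]<90)&(t[...,0]<90)).astype(np.uint8);k,_,s,c=cv2.connectedComponentsWithStats(m);print([(c[i],ray("top",c[i],.071)) for i in range(1,k) if 5<s[i,4]<60])
E
```

```text
t 21.58 p [ 0.5438 -0.0452  0.1479] dock [   2.1 -115.5] yawY -5.17 tz [ 8.1e-03 -6.0e-04 -1.0e+00] F [ 0.79 -0.8  -0.51] w 0.0001 q [ 0.15  0.51 -0.25  2.08  0.22  0.57 -0.34]
[(array([236.28571429, 220.5       ]), array([0.44503003, 0.03194268]))]
```

View pics/g.png

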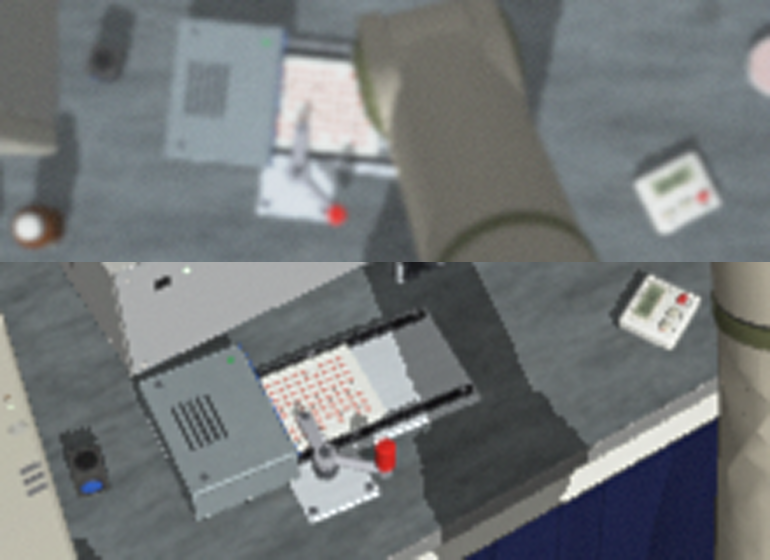

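The clamp arm is closed over the plate (knob at crop (337,213), same position as before), the plate is straight in its channel and the bystanders in view haven't moved. I'm handing in.

```bash
python3 -c "
from workcell import *
print(job_done())"
```

```text
the job is handed in; nothing more can be done
None
```

I pushed the plate into the hood until it met the sprung stop, turned the clamp to its closed stop, and handed the job in at about 21.6 s; no verdict was reported.

- **Stop:** the push force rose from about 4 N while sliding to 5.5–6.5 N held, with a peak of about 9 N. When I let go the first time, the plate crept back about 1.5 mm, which shows the spring was acting.
- **Clamp:** I gripped the knob and swung it round until it would not move further at 25 N. In the top view the knob travelled 78.2 mm, against 77.8 mm expected for a quarter turn. It sits within 1 mm of the predicted closed position.
- **After clamping:** the plate's rear edge was about 4 mm back from its deepest pressed position. It was still roughly 2–3 mm past where I estimate the stop begins. I pressed it in about another 1.5 mm with 8 N and withdrew slowly; the knob did not move.
- **Bystanders:** the bottle, timer and filter cube look unmoved in the last picture. The dish was only partly in view and looked unmoved, and I measured none of their displacements.

**What I could not confirm:**
- The plate's contact with the stop and the pad's pressure on the plate can't be measured directly. I inferred them from forces and positions.
- The two cameras disagree by up to about 6 mm near the clamp.
- The hand path showed the hinge estimate a few mm off, so I judged the closed stop by feel and from the top view.

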